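Clamp a lid board on edge in the bench vise

TASK

Take the pale board out of the rack and stand it on edge on the bed of the green vise, upright, between the jaws and centred along them. Then turn the crank by its red handle, clockwise as seen from the crank's end, until the moving jaw has closed on the board and both jaws grip it firmly, and let go. Leave the dark board, the mallet and the pail where they are.

Things in the scene. Friction and masses are not known exactly. Their poses are not given: they have to be found in the camera images.
- pale_board: The workpiece: pale wooden lid board, a plain 180 (x) x 30 (y) x 100 (z) mm slab standing on its long edge, about 0.2 kg, two dark dowel dots on its top edge. Origin: centre of its underside; x along its length, y through its thickness, z up. Starts in one of the two slots of the rack (either one).
- dark_board: Dark brown board of the same size and frame, in the other slot of the rack. To be left alone.
- rack: Low wooden rack, fixed, 150 (x) x 190 (y) x 50 (z) mm, with two slots along its x at y = -50 and +50 mm. A slot is 38 mm wide, its floor at z = 12 mm, its walls reach z = 50 mm, so a board's top is at 112 mm and 62 mm of it shows. Origin: centre of its underside.
- vise: Green bench vise on a dark 170 x 250 mm plinth, fixed. Origin: centre of its underside on the bench; y along the screw from the crank towards the fixed jaw, x along the jaws, z up. The board stands on its bed, z = 60 mm. Jaws: 120 mm wide (x -60 to 60), up to z = 115 mm; fixed face at y = 50 mm, moving face at y = -10 mm + jaw_slide. Screw bracket y -130 to -108, up to z = 116 mm.
- fixed_jaw_face (a point): Pale wooden face of the fixed jaw, 120 x 55 mm; this point is the middle of its lower edge on the gripping surface (vise frame 0, 50, 60 mm); same axes as the vise.
- jaw: The moving jaw, green with a pale wooden face on a black rubber backing that yields under load (20 N per mm, at most 6 mm), 120 (x) x 42 (y) x 55 (z) mm; origin at the middle of its lower edge on the gripping surface (vise frame 0, -10 mm + jaw_slide, 60 mm); same axes as the vise.
- jaw_slide (a joint): Travel of the moving jaw (42 mm thick) to the fixed jaw, m: 0 fully open (60 mm between faces), 0.030 when a 30 mm board is touched by both (more squeezes the rubber); starts at 0.006 to 0.0175. Driven by the crank only, 12 mm per turn; the jaw pushes a loosely standing board along until it meets the fixed jaw.
- crank (a joint): Angle of the crank, rad, over all turns: starts at 3 to 9.2; 15.7 when both jaws touch the board; 1.5 rad more squeezes the rubber 3 mm, a firm 60 N grip. Growing = clockwise seen from the crank's end = closing. At angle a the handle's axis is at x = 55 sin(a), z = 95 + 55 cos(a) mm in the vise frame. Takes 5 N at the handle, 7 when gripping; stays where left.
- handle_grip (a point): Middle of the crank's red handle: a level rod 20 mm thick, 90 mm long, parallel to the screw, 55 mm off the crank's axis, y = -160 to -250 mm in the vise frame (this point -210). It spins freely on its pin, so it can be held all the way round with the gripper pointing down.
- crank_center (a point): Point on the crank's axis level with the middle of the handle (vise frame 0, -210, 95 mm): centre of the handle's circle. Fixed to the vise.
- mallet: Wooden mallet lying on the bench, head 75 x 120 x 60 mm, about 270 mm long. To be left alone. Origin on the bench under the shaft, 90 mm from the middle of the head, which lies towards its +x.
- pail: Small wooden pail with two copper hoops, 124 mm across the rim, 120 mm high. To be left alone. Origin: centre of its underside.
There are look-alikes about, which are no part of the job. Leave any orange look-alike of the rack alone. Leave any purple look-alike of the pale_board alone.

How it is judged:
On the way, in this order (a step that is already met when the one before it is completed fails the run):
1. the pale board stands upright on the vise's bed between the open jaws, let go (x of pale_board in the frame of vise between -0.035 and 0.035 m and y of pale_board in the frame of vise between -0.02 and 0.06 m and z of pale_board in the frame of vise between 0.052 and 0.066 m and angle between pale_board's own z axis and vertical below 0.2 rad and contact force between pale_board and the fingers below 0.1 N and value of joint jaw_slide below 0.027 m), for 0.2 s.
2. the moving jaw has been cranked onto the board which it presses against the fixed jaw (contact force between pale_board and jaw above 30 N and y of pale_board in the frame of vise between 0.03 and 0.04 m), for 0.2 s.
At the end, for the whole second after the job is handed in: The pale board rests on the vise bed (-8 to +6 mm), upright and in line with the jaws within 0.05 rad, its middle within 25 mm of theirs, at rest against the fixed jaw (5 mm), pressed by the moving jaw with over 30 N; crank still; dark board upright in the rack (all of step 2 and x of pale_board in the frame of vise between -0.025 and 0.025 m and z of pale_board in the frame of vise between 0.052 and 0.066 m and angle between pale_board's own z axis and vertical below 0.05 rad and angle between the x axis of pale_board and the x axis of vise, either way round below 0.05 rad and linear speed of pale_board below 0.01 m/s and velocity of joint crank between -0.05 and 0.05 rad/s and distance between dark_board and rack below 0.075 m and angle between dark_board's own z axis and vertical below 0.15 rad); the robot touches nothing.
It fails at once if the dark board is shifted by more than 25 mm (distance of dark_board from where it was at the start of the episode above 0.025 m).
It fails at once if the mallet is shifted by more than 30 mm (distance of mallet from where it was at the start of the episode above 0.03 m).
It fails at once if the pail is shifted by more than 30 mm (distance of pail from where it was at the start of the episode above 0.03 m).
It also fails if it takes over 72 s, if anything falls off the work surface, if the arm or the gripper's body presses on something with over 40 N, if the wrist force passes 120 N, or if a joint passes its speed limit or range.

ROBOT

A 6-joint arm with a two-finger parallel gripper is mounted at the origin on the work surface. World frame = base frame: x ahead of the robot, y to its left, z up, the work surface at z = 0. Lengths are in m, angles in rad, forces in N, time in s.
With the tool pointing down it reaches from about 0.35 to 0.85 m from the base axis. Payload 8.1 kg.
Tool frame: the origin (TCP) lies midway between the tips of the shut fingers; the grasp point (between the pads) lies 19 mm behind it; z points along the fingers, y is the line along which they close (so a half turn about z gives the same grasp; the last joint's range is limited). The gripper opens to 85 mm and grips with 20 to 120 N. Pads are 22 mm wide; open, the fingers measure 114 mm over their backs; the gripper's body (76 mm by 85 mm) begins 54 mm behind the grasp point. The pads swing forward as they close: fully open they stand 13 mm farther back than shut.
Start: joints at [1.206, 0.13, 1.488, -0, 1.523, -0.085], TCP at [0.166, 0.577, 0.231] pointing down, gripper open.
Joint ranges: [-2.96, 2.96], [-0.89, 2.26], [0.02, 2.5], [-1.34, 4.48], [0, 2.73], [-2.66, 2.66]. Speed limits (rad/s): [2.39, 2.39, 2.79, 3.14, 3.14, 3.14].

INTERFACE

Orientations are given as a unit quaternion [w, x, y, z].
In Python, from station import bot gives the robot as it stands. The module is installed in compiled form; this text tells all that it offers.
- The arm moves only by the tool arm_command, never from a script. Its argument "series" is text: rows parted by semicolons, each of 7 numbers parted by spaces: the closure, from -1 (fully open) to 1 (shut), then the shift along the tool's x, y, z each as a share of 2 cm, from -1 to 1, then the turn, a rotation vector about the tool's x, y, z each as a share of 0.5 rad, from -1 to 1. A call has exactly 10 rows; each row shifts and turns the commanded pose from where the row before left it, along the tool's axes as they then stand; what a row does not reach is not made up. A row lasts 1/10 s, in which the tool goes at most 50 mm and 8.59 degrees, less where a joint would pass 70% of its speed; a pose out of reach is approached as far as the arm can. A call with a number of a shift or a turn outside -1 to 1 is refused whole. A call with a gripper value outside its range is refused whole. The fingers move at their own pace and stop on an object; "force" is the grip in N (left out, the last holds). Time passes only in rows, so rows that do not move let the fingers close, or fill a call up. It gives the time, the measured TCP pose, the force, the opening and the grip force at its end, in the units of the state.
- bot.observe(): the state, without advancing time (a new reading comes with each control period).
- bot.get_image(name): name is "scene" or "top" or "wrist"; returns the picture (400x640x3 uint8, red, green, blue); there is no depth.
- bot.get_calibration(name): a dict with "camera_matrix" (3x3 intrinsics, pixels), "world_to_cam" (4x4, takes a point from world to camera coordinates). Camera axes: x right, y up, looking along -z (the intrinsics and any distortion apply to the point x, -y, -z); pixel columns grow to the right and rows downward; lengths in m; the calibration is good to about 2 mm. A picture is of the moment at which its call begins: read the wrist's pose just before it. get_calibration takes no time and is no camera call; for the wrist camera it gives the pose at the moment of the call.
- bot.close_job(): hands the job in; it is judged then, once.
The state is a dict: "time_s": time; "joint_pos": joint angles; "dq": joint speeds; "tau": joint torques, N m; "tcp_pos": TCP position; "tcp_rot": TCP orientation; "force": force on the tool from outside, world axes, zero at the start; "ft_torque": the same for the moment, N m; "finger_gap": finger opening in m; "finger_force": force on a finger pad.
Only numpy, scipy, OpenCV 4.12 (cv2) and the standard library are available. Lean on these libraries where they do the work, as an engineer would, in place of code of your own. Each camera call takes 0.05 s, during which the arm holds its last target. There are 200 camera calls.

## Working session

There is one attempt and no reset: what is moved stays moved. The work goes in short steps, Python scripts to look and compute and a tool call to move; the robot and the scene stay as the last step left them, time stands still between calls to the robot, and variables do not carry over. Pictures are saved under pics/ and viewed, at most 10 in all, crops included, and the job is handed in when it is done.

Besides the shell and the picture viewer there is one more tool, called as name(argument=value, ...) on one line, values as JSON. arm_command: Moves the arm, as the interface text tells. Its arguments: {"type":"object","properties":{"series":{"type":"string"},"force":{"type":"number"}},"required":["series"]}

```bash
mkdir -p pics
python3 - <<'E'
from station import bot
import cv2
for n in ("scene","top"):
    cv2.imwrite(f"pics/{n}0.png",bot.get_image(n)[:,:,::-1])
    c=bot.get_calibration(n);print(n,c["camera_matrix"],c["world_to_cam"],[k for k in c])
s=bot.observe();print(s)
E
```

```text
scene [[432.14070085   0.         318.57866786]
 [  0.         432.14070085 199.27542637]
 [  0.           0.           1.        ]] [[ 0.22528919  0.9742258   0.01135182 -0.23267549]
 [-0.67406317  0.14744282  0.72380899  0.23669662]
 [ 0.70347965 -0.17071819  0.68990701 -1.47697977]
 [ 0.          0.          0.          1.        ]] ['camera_matrix', 'world_to_cam']
top [[372.91007794   0.         317.6900554 ]
 [  0.         372.91007794 195.16882116]
 [  0.           0.           1.        ]] [[ 1.76480515e-03 -9.99719473e-01 -2.36190831e-02  1.20008083e-01]
 [ 9.97955907e-01  2.51873355e-04  6.39057418e-02 -5.05321965e-01]
 [-6.38818655e-02 -2.36835846e-02  9.97676398e-01 -9.62243155e-01]
 [ 0.00000000e+00  0.00000000e+00  0.00000000e+00  1.00000000e+00]] ['camera_matrix', 'world_to_cam']
{'time_s': 0.1, 'joint_pos': array([ 1.20562365e+00,  1.31104867e-01,  1.48914118e+00,  4.04320726e-05,
        1.52300828e+00, -8.54247052e-02]), 'dq': array([-0.00109877, -0.00183271, -0.00444903, -0.00012672,  0.0005529 ,
        0.0006656 ]), 'tau': array([ 1.29148320e-03, -5.70950818e+01, -5.01940906e+01, -7.82987831e-05,
        8.00445123e-03, -1.57996726e-05]), 'tcp_pos': array([0.16547327, 0.57622778, 0.23035389]), 'tcp_rot': array([-2.05288644e-04,  1.39419257e-01,  9.90233094e-01, -8.05328222e-04]), 'force': array([-0.65450169, -0.38620844, -0.12751711]), 'ft_torque': array([-0.01056778, -0.02182829, -0.01014687]), 'finger_force': 0.0, 'finger_gap': 0.08527107853120748}
```

View pics/scene0.png

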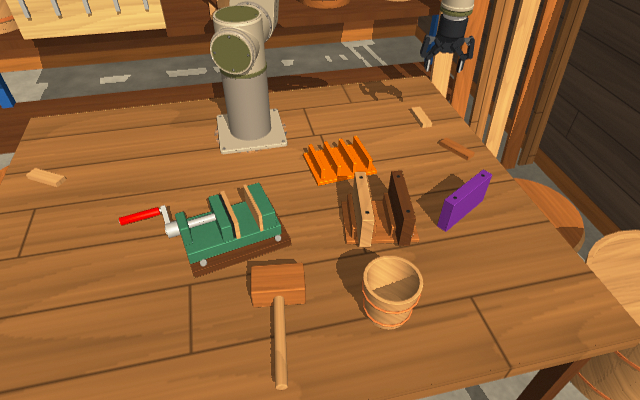

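View pics/top0.png

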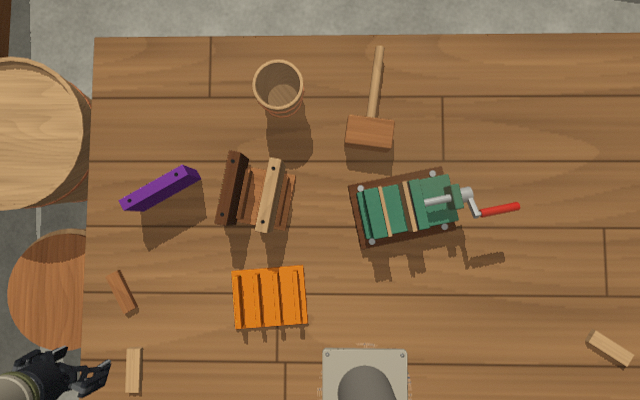

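The scene view shows the vise at (235,225) with its red handle at (140,216), and the pale board at (363,208), left of the dark one. In the top view the pale board is at (268,195), the dark board at (232,188), the vise at (405,207) and the handle at (498,210). I'll zoom in on both.

Run:
```python
import cv2,numpy as np
a=cv2.imread("pics/top0.png")[140:260,210:530];b=cv2.imread("pics/scene0.png")[165:285,110:430]
cv2.imwrite("pics/zoom.png",np.vstack([cv2.resize(x,(800,300),interpolation=cv2.INTER_CUBIC) for x in(a,b)]))
```

```text
(no output)
```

View pics/zoom.png

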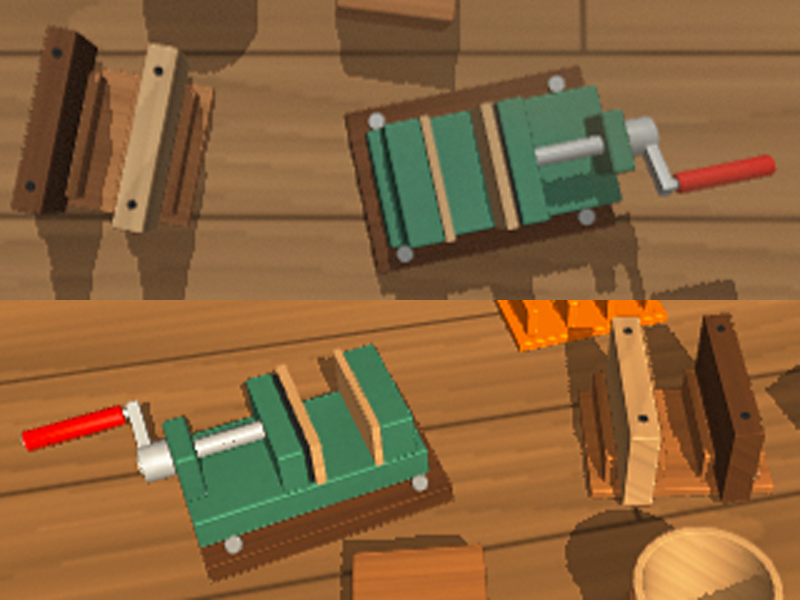

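```bash
cat > h.py <<'E'
import numpy as np
from station import bot
from scipy.optimize import least_squares
from scipy.spatial.transform import Rotation as R
def proj(n,P):
    c=bot.get_calibration(n);P=np.atleast_2d(P);q=P@c["world_to_cam"][:3,:3].T+c["world_to_cam"][:3,3]
    q=q*[1,-1,-1];q=q@c["camera_matrix"].T;return q[:,:2]/q[:,2:]
def zt(p):p=np.array(p,float);return np.c_[(p[:,0]+.5)/2.5-.5+210,(p[:,1]+.5)/2.5-.5+140]
def zs(p):p=np.array(p,float);return np.c_[(p[:,0]+.5)/2.5-.5+110,(p[:,1]-300+.5)/2.5-.5+165]
def place(x,y,yaw,P):
    c,s=np.cos(yaw),np.sin(yaw);P=np.atleast_2d(P);return np.c_[x+c*P[:,0]-s*P[:,1],y+s*P[:,0]+c*P[:,1],P[:,2]]
E
cat > m.py <<'E'
from h import *
def fv(p):
    x,y,yaw,hp,a=p
    h=[.055*np.sin(a),.095+.055*np.cos(a)]
    H=[[h[0],-.16,h[1]],[h[0],-.25,h[1]]]
    T=[[.085,.125,hp],[.085,-.125,hp],[-.085,.125,hp],[.06,.05,.115],[-.06,.05,.115]]+H
    S=[[.085,-.125,0],[.085,.125,0]]+H
    rt=proj("top",place(x,y,yaw,T))-zt([(345,115),(580,66),(383,272),(431,117),(456,240),(680,183),(770,166)])
    rs=proj("scene",place(x,y,yaw,S))-zs([(213,580),(453,497),(122,414),(27,440)])
    return np.r_[rt.ravel(),rs.ravel()]
for a0 in(-2,0,2,4):
    r=least_squares(fv,[.5,-.1,.2,.03,a0],loss="soft_l1");print(r.x,r.cost)
print(np.round(r.fun.reshape(-1,2),1).tolist())
for n,t,s in(("pale",[(158,71),(131,204)],[(628,331),(642,418)]),("dark",[(57,52),(31,186)],[(720,328),(744,415)])):
    def f(p):
        P=place(p[0],p[1],p[2],[[p[3],0,.112],[-p[3],0,.112]]);return np.r_[(proj("top",P)-zt(t)).ravel(),(proj("scene",P)-zs(s)[::-1]).ravel()]
    r=least_squares(f,[.5,.2,0.2,.06]);print(n,r.x,np.round(r.fun.reshape(-1,2),1).tolist())
E
python3 m.py
```

```text
[ 0.47257953 -0.09487386  0.20650407  0.03072269 -1.20075997] 6.8621917242204535
[ 0.47257953 -0.09487386  0.20650408  0.03072268 -1.20076091] 6.8621917241156885
[ 0.47257953 -0.09487386  0.20650408  0.03072268 -1.20076077] 6.862191724115103
[ 0.47257953 -0.09487387  0.20650408  0.03072268  5.08242431] 6.862191724119096
[[-0.9, -0.5], [-0.2, -0.6], [-2.3, 1.5], [-0.1, -0.7], [1.0, 0.2], [-1.2, 1.0], [0.7, -0.0], [-0.2, -0.2], [0.7, 0.1], [-0.6, -0.3], [-2.2, 0.5]]
pale [ 0.50118269  0.23776082 -0.19190463  0.0645939 ] [[0.0, -0.2], [-0.0, -0.3], [-0.0, -0.4], [-0.1, -0.5]]
dark [ 0.51858721  0.33452375 -0.17802909  0.06512618] [[0.0, -0.1], [-0.1, -0.2], [0.0, -0.1], [-0.2, -0.3]]
```

The fit gives the vise at (0.473, -0.095) with yaw 0.207 and the crank at 5.08 rad. The pale board is at (0.501, 0.238) with yaw -0.192.

```bash
cat >> h.py <<'E'
def goal(x,y,z,ang):
    "print turn share about tool z, then shift (units of 2 cm) in the axes after that turn; ang = world angle of tool y"
    s=bot.observe();M=R.from_quat(np.roll(s["tcp_rot"],-1)).as_matrix()
    cur=np.arctan2(M[1,1],M[0,1]);ty=np.array([np.cos(ang),np.sin(ang),0]);tz=np.array([0,0,-1.]);T=np.c_[np.cross(ty,tz),ty,tz]
    rv=R.from_matrix(M.T@T).as_rotvec()
    print("t",s["time_s"],"turn",np.round(rv/.5,3),"shift",np.round(T.T@(np.array([x,y,z])-s["tcp_pos"])/.02,2),"q",np.round(s["joint_pos"],2),"gap",round(s["finger_gap"],4))
E
python3 -c "
from h import *
goal(.501,.238,.19,np.pi/2-.192)"
```

```text
t 0.1 turn [-0.003 -0.001 -0.175] shift [-19.7  -13.4    2.02] q [ 1.21  0.13  1.49  0.    1.52 -0.09] gap 0.0853
```

arm_command(series="-1 0 0 0 0 0 -0.175; -1 -1 -0.68 0 0 0 0; -1 -1 -0.68 0 0 0 0; -1 -1 -0.68 0 0 0 0; -1 -1 -0.68 0 0 0 0; -1 -1 -0.68 0 0 0 0; -1 -1 -0.68 0 0 0 0; -1 -1 -0.68 0 0 0 0; -1 -1 -0.68 0 0 0 0; -1 -1 -0.68 0 0 0 0", force=60)

```text
time_s: 1.1
tcp_pos: [0.3194, 0.4212, 0.2308]
tcp_rot: [-0.0, 0.096, 0.995, -0.0]
force: [0.3, -0.5, 0.2]
finger_gap: 0.0854
finger_force: 0.0
```

arm_command(series="-1 -1 -0.68 0 0 0 0; -1 -1 -0.68 0 0 0 0; -1 -1 -0.68 0 0 0 0; -1 -1 -0.68 0 0 0 0; -1 -1 -0.68 0 0 0 0; -1 -1 -0.68 0 0 0 0; -1 -1 -0.68 0 0 0 0; -1 -1 -0.68 0 0 0 0; -1 -1 -0.68 0.5 0 0 0; -1 -1 -0.68 0.5 0 0 0")

```text
time_s: 2.1
tcp_pos: [0.4899, 0.2496, 0.211]
tcp_rot: [0.0, 0.096, 0.995, 0.0]
force: [-0.3, 0.1, -0.7]
finger_gap: 0.0851
finger_force: 0.0
```

```bash
python3 -c "
from h import *
goal(.501,.238,.077,np.pi/2-.192)"
```

```text
t 2.1 turn [ 0.     0.    -0.001] shift [-0.66 -0.47  6.7 ] q [ 0.38  0.01  1.66 -0.    1.48 -1.  ] gap 0.0851
```

arm_command(series="-1 -0.66 -0.47 0 0 0 0; -1 0 0 0.9 0 0 0; -1 0 0 1 0 0 0; -1 0 0 1 0 0 0; -1 0 0 1 0 0 0; -1 0 0 1 0 0 0; -1 0 0 1 0 0 0; -1 0 0 0.8 0 0 0; -1 0 0 0 0 0 0; -1 0 0 0 0 0 0")

```text
time_s: 3.1
tcp_pos: [0.5004, 0.2388, 0.0776]
tcp_rot: [-0.0, 0.096, 0.995, -0.0]
force: [0.2, 0.1, 0.8]
finger_gap: 0.0855
finger_force: 0.0
```

arm_command(series="1 0 0 0 0 0 0; 1 0 0 0 0 0 0; 1 0 0 0 0 0 0; 1 0 0 0 0 0 0; 1 0 0 0 0 0 0; 1 0 0 0 0 0 0; 1 0 0 0 0 0 0; 1 0 0 0 0 0 0; 1 0 0 0 0 0 0; 1 0 0 0 0 0 0")

```text
time_s: 4.1
tcp_pos: [0.501, 0.2387, 0.0781]
tcp_rot: [0.001, 0.096, 0.995, 0.0]
force: [-0.6, -0.4, 6.3]
finger_gap: 0.0293
finger_force: 60.1
```

arm_command(series="1 0 0 -0.5 0 0 0; 1 0 0 -0.9 0 0 0; 1 0 0 -1 0 0 0; 1 0 0 -1 0 0 0; 1 0 0 -1 0 0 0; 1 0 0 -1 0 0 0; 1 0 0 -1 0 0 0; 1 0 0 -1 0 0 0; 1 0 0 0 0 0 0; 1 0 0 0 0 0 0")

```text
time_s: 5.1
tcp_pos: [0.5003, 0.2387, 0.225]
tcp_rot: [0.0, 0.096, 0.995, 0.0]
force: [-0.4, 0.5, -4.2]
finger_gap: 0.0295
finger_force: 59.7
```

Run:
```python
from h import *
import cv2
goal(.4675,-.0705,.225,np.pi/2+.2065)
cv2.imwrite("pics/scene1.png",bot.get_image("scene")[:,:,::-1])
```

```text
t 5.1 turn [ 0.     0.    -0.798] shift [  4.78 -14.79  -0.  ] q [ 0.35  0.01  1.63  0.    1.51 -1.03] gap 0.0295
```

View pics/scene1.png

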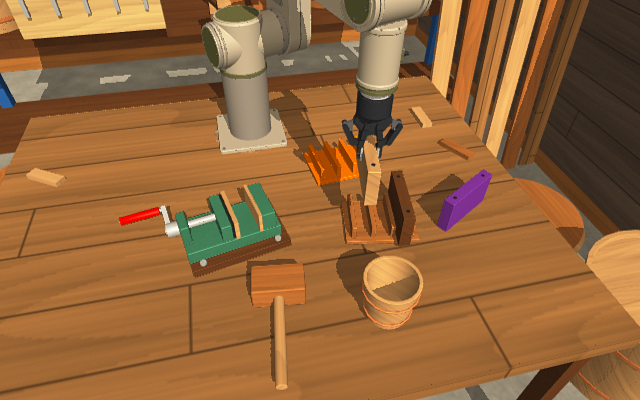

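The board hangs straight in the gripper at (371,170), the dark board hasn't moved, and the rack slot is empty.

arm_command(series="1 0 0 0 0 0 -0.266; 1 0 0 0 0 0 -0.266; 1 0 0 0 0 0 -0.266; 1 0.2 -0.6 0 0 0 0; 1 0.32 -0.97 0 0 0 0; 1 0.32 -0.97 0 0 0 0; 1 0.32 -0.97 0 0 0 0; 1 0.32 -0.97 0 0 0 0; 1 0.32 -0.97 0 0 0 0; 1 0.32 -0.97 0 0 0 0")

```text
time_s: 6.15
tcp_pos: [0.4842, 0.1027, 0.224]
tcp_rot: [-0.001, -0.101, 0.995, -0.0]
force: [0.7, -0.6, -3.1]
finger_gap: 0.029
finger_force: 59.7
```

arm_command(series="1 0.32 -0.97 0 0 0 0; 1 0.32 -0.97 0 0 0 0; 1 0.32 -0.97 0 0 0 0; 1 0.32 -0.97 0 0 0 0; 1 0.32 -0.97 0 0 0 0; 1 0.32 -0.97 0 0 0 0; 1 0.32 -0.97 0 0 0 0; 1 0.32 -0.97 0 0 0 0; 1 0.1 -0.5 0 0 0 0; 1 0 0 0 0 0 0")

```text
time_s: 7.15
tcp_pos: [0.4665, -0.0695, 0.2245]
tcp_rot: [-0.001, -0.101, 0.995, 0.0]
force: [-0.2, 0.7, -2.6]
finger_gap: 0.0293
finger_force: 59.7
```

Run:
```python
from h import *
import cv2
goal(.4675,-.0705,.127,np.pi/2+.2065)
a=bot.get_image("scene")[130:280,120:320,::-1];b=bot.get_image("wrist")[:,:,::-1]
print(bot.observe()["force"])
cv2.imwrite("pics/z1.png",np.hstack([cv2.resize(a,(400,300),interpolation=3),cv2.resize(b,(400,300))]))
```

```text
t 7.15 turn [ 0.001 -0.002 -0.008] shift [-0.04 -0.06  4.88] q [-0.26 -0.22  1.84 -0.    1.52 -2.03] gap 0.0293
[-0.64723371  0.01300392 -3.62684107]
```

View pics/z1.png

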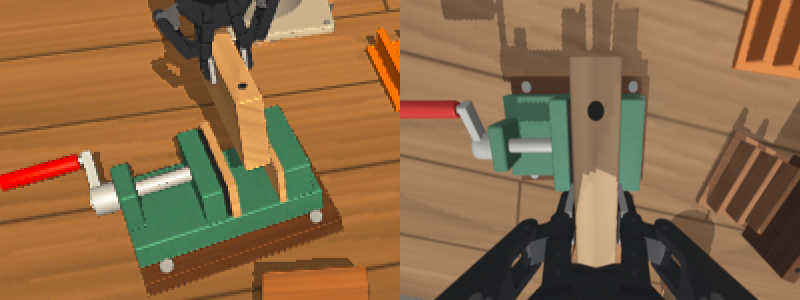

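The board hangs between the jaws and is aligned with them in both views, so I'll lower it.

arm_command(series="1 -0.04 -0.06 0.5 0 0 -0.008; 1 0 0 0.9 0 0 0; 1 0 0 0.9 0 0 0; 1 0 0 0.9 0 0 0; 1 0 0 0.6 0 0 0; 1 0 0 0.4 0 0 0; 1 0 0 0.3 0 0 0; 1 0 0 0.2 0 0 0; 1 0 0 0.1 0 0 0; 1 0 0 0 0 0 0")

```text
time_s: 8.25
tcp_pos: [0.4683, -0.0694, 0.1295]
tcp_rot: [0.0, -0.105, 0.994, -0.0]
force: [-0.2, 0.4, -2.2]
finger_gap: 0.029
finger_force: 59.9
```

arm_command(series="1 0 0 0.06 0 0 0; 1 0 0 0.06 0 0 0; 1 0 0 0.05 0 0 0; 1 0 0 0 0 0 0; 1 0 0 0 0 0 0; 1 0 0 0 0 0 0; 1 0 0 0 0 0 0; 1 0 0 0 0 0 0; 1 0 0 0 0 0 0; 1 0 0 0 0 0 0")

```text
time_s: 9.25
tcp_pos: [0.4683, -0.0694, 0.1261]
tcp_rot: [0.0, -0.105, 0.994, -0.0]
force: [-0.1, -0.5, -1.4]
finger_gap: 0.029
finger_force: 60.0
```

arm_command(series="1 0 0 0.04 0 0 0; 1 0 0 0.04 0 0 0; 1 0 0 0 0 0 0; 1 0 0 0 0 0 0; 1 0 0 0 0 0 0; 1 0 0 0 0 0 0; 1 0 0 0 0 0 0; 1 0 0 0 0 0 0; 1 0 0 0 0 0 0; 1 0 0 0 0 0 0")

```text
time_s: 10.25
tcp_pos: [0.4685, -0.0695, 0.126]
tcp_rot: [0.0, -0.105, 0.994, -0.0]
force: [-6.4, -0.0, 13.7]
finger_gap: 0.029
finger_force: 61.9
```

arm_command(series="-1 0 0 0 0 0 0; -1 0 0 0 0 0 0; -1 0 0 0 0 0 0; -1 0 0 0 0 0 0; -1 0 0 0 0 0 0; -1 0 0 0 0 0 0; -1 0 0 0 0 0 0; -1 0 0 0 0 0 0; -1 0 0 0 0 0 0; -1 0 0 0 0 0 0")

```text
time_s: 11.25
tcp_pos: [0.4682, -0.0693, 0.1243]
tcp_rot: [0.0, -0.105, 0.994, -0.0]
force: [0.7, -0.5, -0.8]
finger_gap: 0.0857
finger_force: 0.0
```

arm_command(series="-1 0 0 -0.4 0 0 0; -1 0 0 -1 0 0 0; -1 0 0 -1 0 0 0; -1 0 0 -1 0 0 0; -1 0 0 -1 0 0 0; -1 0 0 -1 0 0 0; -1 0 0 0 0 0 0.28; -1 0 0 0 0 0 0.28; -1 0 0 0 0 0 0.28; -1 0 0 0 0 0 0.28")

```text
time_s: 12.25
tcp_pos: [0.4683, -0.0694, 0.2331]
tcp_rot: [0.0, 0.177, 0.984, -0.0]
force: [-0.5, 0.4, -0.3]
finger_gap: 0.0853
finger_force: 0.0
```

arm_command(series="-1 0 0 0 0 0 0.28; -1 0 0 0 0 0 0.28; -1 0 0 0 0 0 0.28; -1 0 0 0 0 0 0.28; -1 0 0 0 0 0 0.28; -1 0 0 0 0 0 0.28; -1 0 0 0 0 0 0.28; -1 0 0 0 0 0 0.06; -1 0 0 0 0 0 0; -1 0 0 0 0 0 0")

```text
time_s: 13.25
tcp_pos: [0.4682, -0.0693, 0.2327]
tcp_rot: [0.0, 0.628, 0.778, 0.0]
force: [0.7, -0.3, -0.2]
finger_gap: 0.085
finger_force: 0.0
```

```bash
cat > v.py <<'E'
from h import *
V=(.4726,-.0949,.2065)
def hand(a,y=-.213): return place(*V,[[.055*np.sin(a),y,.095+.055*np.cos(a)]])[0]
E
python3 - <<'E'
from v import *
import cv2
p=hand(5.083);print(p);goal(p[0],p[1],p[2]+.08,.2065)
a=bot.get_image("scene")[130:280,110:310,::-1];b=bot.get_image("top")[150:250,340:540,::-1]
cv2.imwrite("pics/z2.png",np.vstack([cv2.resize(a,(480,360),interpolation=3),cv2.resize(b,(480,240),interpolation=3)]))
E
```

```text
[ 0.46609589 -0.31388603  0.11492018]
t 13.25 turn [0.001 0.    0.013] shift [-11.95  -2.61   1.89] q [-0.26 -0.22  1.83  0.    1.54 -0.47] gap 0.085
```

View pics/z2.png

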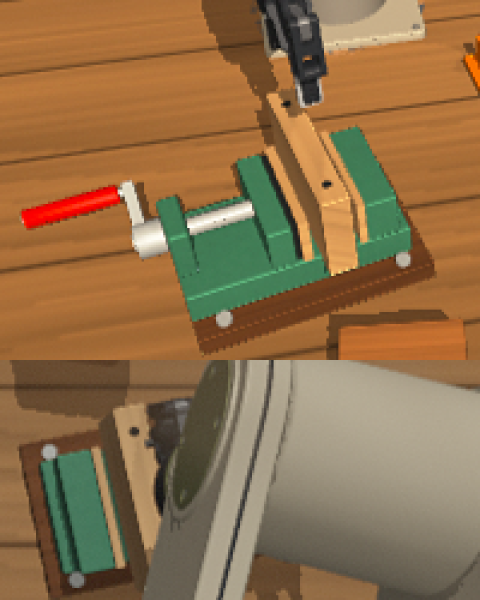

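The board stands upright on the bed between the open jaws, and the crank hasn't moved. Next I'll move above the handle.

arm_command(series="-1 -0.5 -0.11 0 0 0 0.013; -1 -1 -0.22 0 0 0 0; -1 -1 -0.22 0 0 0 0; -1 -1 -0.22 0 0 0 0; -1 -1 -0.22 0 0 0 0; -1 -1 -0.22 0 0 0 0; -1 -1 -0.22 0 0 0 0; -1 -1 -0.22 0 0 0 0; -1 -1 -0.22 0 0 0 0; -1 -1 -0.22 0 0 0 0")

```text
time_s: 14.35
tcp_pos: [0.4656, -0.2654, 0.2323]
tcp_rot: [0.0, 0.631, 0.776, -0.0]
force: [-0.2, 0.6, -0.0]
finger_gap: 0.0851
finger_force: 0.0
```

arm_command(series="-1 -1 -0.22 0.4 0 0 0; -1 -1 -0.22 0.7 0 0 0; -1 -0.45 -0.08 0.7 0 0 0; -1 0 0 0 0 0 0; -1 0 0 0 0 0 0; -1 0 0 0 0 0 0; -1 0 0 0 0 0 0; -1 0 0 0 0 0 0; -1 0 0 0 0 0 0; -1 0 0 0 0 0 0")

```text
time_s: 15.35
tcp_pos: [0.4659, -0.3138, 0.1966]
tcp_rot: [0.0, 0.631, 0.776, -0.0]
force: [0.4, -0.1, 0.5]
finger_gap: 0.0853
finger_force: 0.0
```

Run:
```python
from v import *
import cv2
p=hand(5.083);goal(p[0],p[1],p[2]-.019,.2065)
b=bot.get_image("wrist")[:,:,::-1].copy()
e=place(*V,[[.055*np.sin(5.083),y,.095+.055*np.cos(5.083)] for y in(-.16,-.25)]);print(proj("wrist",e))
for q in proj("wrist",e): cv2.circle(b,tuple(int(v) for v in q),3,(255,0,0),-1)
cv2.imwrite("pics/w3.png",b)
```

```text
t 15.35 turn [ 0.     0.001 -0.002] shift [-0.01  0.01  5.03] q [-0.68  0.05  1.64 -0.    1.45 -0.89] gap 0.0853
[[314.98582209 141.33006637]
 [314.96459863 248.15294081]]
```

View pics/w3.png

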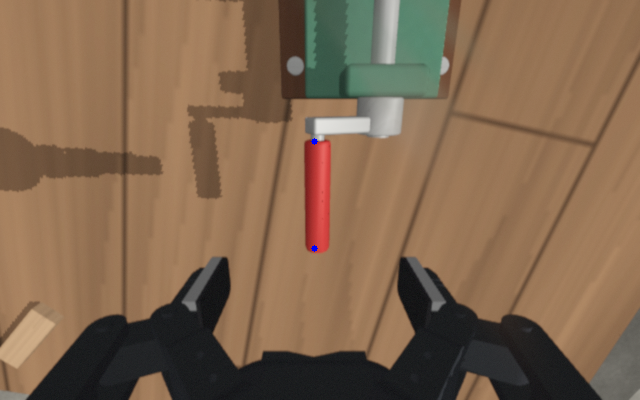

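Run:
```python
from v import *
for x0,a in((0,5.083),(.002,5.083),(.0,5.12),(.001,5.1)):
    W=(V[0]+x0,V[1],V[2])
    P=[[0,-.08,.095],[0,-.11,.095],[0,-.135,.095],[.055*np.sin(a),-.16,.095+.055*np.cos(a)],[.055*np.sin(a),-.25,.095+.055*np.cos(a)]]
    print(x0,a,np.round(proj("wrist",place(*W,P)),1).tolist())
```

```text
0 5.083 [[384.7, 27.5], [381.7, 72.0], [379.5, 106.2], [315.0, 141.3], [315.0, 248.2]]
0.002 5.083 [[387.3, 28.2], [384.3, 72.5], [381.9, 106.8], [317.6, 141.9], [317.3, 248.6]]
0.0 5.12 [[384.7, 27.5], [381.7, 72.0], [379.5, 106.2], [316.0, 141.6], [315.9, 249.2]]
0.001 5.1 [[386.0, 27.8], [383.0, 72.3], [380.7, 106.5], [316.7, 141.7], [316.5, 248.8]]
```

arm_command(series="-1 0 0.1 0.5 0 0 0; -1 0 0 0.9 0 0 0; -1 0 0 0.9 0 0 0; -1 0 0 0.9 0 0 0; -1 0 0 0.9 0 0 0; -1 0 0 0.6 0 0 0; -1 0 0 0.23 0 0 0; -1 0 0 0 0 0 0; -1 0 0 0 0 0 0; 1 0 0 0 0 0 0", force=50)

```text
time_s: 16.4
tcp_pos: [0.4684, -0.3141, 0.0989]
tcp_rot: [0.001, 0.631, 0.776, 0.0]
force: [-0.1, 0.0, -0.2]
finger_gap: 0.0732
finger_force: 0.0
```

arm_command(series="1 0 0 0 0 0 0; 1 0 0 0 0 0 0; 1 0 0 0 0 0 0; 1 0 0 0 0 0 0; 1 0 0 0 0 0 0; 1 0 0 0 0 0 0; 1 0 0 0 0 0 0; 1 0 0 0 0 0 0; 1 0 0 0 0 0 0; 1 0 0 0 0 0 0")

```text
time_s: 17.4
tcp_pos: [0.4682, -0.3135, 0.0979]
tcp_rot: [0.0, 0.631, 0.776, 0.0]
force: [5.1, 0.3, -0.6]
finger_gap: 0.0184
finger_force: 48.9
```

Run:
```python
import sys
sys.argv
from v import *
s=bot.observe();d=place(*V,[s["tcp_pos"]*0])[0];c,sn=np.cos(.2065),np.sin(.2065)
w=s["tcp_pos"]-[.4736,-.0949,0];print("vise frame TCP",c*w[0]+sn*w[1],-sn*w[0]+c*w[1],w[2],s["force"],s["finger_gap"])
a=np.r_[5.12,5.22,5.42,5.42+.3*np.arange(1,39),17.02,17.2,17.3,17.35]
a=a[np.r_[True,np.diff(a)>0]]
Y=np.round(55*np.sin(a)/20,2);Z=np.round(-55*np.cos(a)/20,2)
for i,(y,z) in enumerate(zip(np.diff(Y),np.diff(Z))): print(f"1 0 {y:.2f} {z:.2f} 0 0 0;",end="\n" if i%10==9 else " ")
print(len(a)-1,a[-8:])
```

```text
vise frame TCP -0.05010545849913194 -0.21287964593215672 0.09788410959639705 [ 5.1247      0.31625898 -0.62336874] 0.01844994757408402
1 0 0.12 -0.25 0 0 0; 1 0 0.31 -0.45 0 0 0; 1 0 0.62 -0.54 0 0 0; 1 0 0.75 -0.33 0 0 0; 1 0 0.82 -0.09 0 0 0; 1 0 0.81 0.15 0 0 0; 1 0 0.73 0.39 0 0 0; 1 0 0.58 0.58 0 0 0; 1 0 0.38 0.73 0 0 0; 1 0 0.15 0.81 0 0 0;
1 0 -0.10 0.81 0 0 0; 1 0 -0.33 0.75 0 0 0; 1 0 -0.54 0.62 0 0 0; 1 0 -0.70 0.44 0 0 0; 1 0 -0.79 0.20 0 0 0; 1 0 -0.82 -0.03 0 0 0; 1 0 -0.78 -0.28 0 0 0; 1 0 -0.65 -0.49 0 0 0; 1 0 -0.48 -0.67 0 0 0; 1 0 -0.27 -0.78 0 0 0;
1 0 -0.02 -0.82 0 0 0; 1 0 0.22 -0.79 0 0 0; 1 0 0.45 -0.69 0 0 0; 1 0 0.63 -0.53 0 0 0; 1 0 0.76 -0.32 0 0 0; 1 0 0.82 -0.08 0 0 0; 1 0 0.80 0.17 0 0 0; 1 0 0.72 0.40 0 0 0; 1 0 0.57 0.59 0 0 0; 1 0 0.37 0.73 0 0 0;
1 0 0.14 0.81 0 0 0; 1 0 -0.11 0.82 0 0 0; 1 0 -0.34 0.74 0 0 0; 1 0 -0.55 0.61 0 0 0; 1 0 -0.71 0.43 0 0 0; 1 0 -0.80 0.19 0 0 0; 1 0 -0.82 -0.05 0 0 0; 1 0 -0.77 -0.29 0 0 0; 1 0 -0.65 -0.51 0 0 0; 1 0 -0.47 -0.67 0 0 0;
1 0 -0.19 -0.52 0 0 0; 1 0 -0.08 -0.48 0 0 0; 1 0 -0.01 -0.28 0 0 0; 1 0 0.01 -0.14 0 0 0; 44 [15.92 16.22 16.52 16.82 17.02 17.2  17.3  17.35]
```

arm_command(series="1 0 0.12 -0.25 0 0 0; 1 0 0.31 -0.45 0 0 0; 1 0 0.62 -0.54 0 0 0; 1 0 0.75 -0.33 0 0 0; 1 0 0.82 -0.09 0 0 0; 1 0 0.81 0.15 0 0 0; 1 0 0.73 0.39 0 0 0; 1 0 0.58 0.58 0 0 0; 1 0 0.38 0.73 0 0 0; 1 0 0.15 0.81 0 0 0")

```text
time_s: 18.4
tcp_pos: [0.571, -0.2921, 0.0771]
tcp_rot: [-0.0, 0.631, 0.776, -0.0]
force: [-6.5, -1.1, 4.0]
finger_gap: 0.0185
finger_force: 51.6
```

arm_command(series="1 0 -0.10 0.81 0 0 0; 1 0 -0.33 0.75 0 0 0; 1 0 -0.54 0.62 0 0 0; 1 0 -0.70 0.44 0 0 0; 1 0 -0.79 0.20 0 0 0; 1 0 -0.82 -0.03 0 0 0; 1 0 -0.78 -0.28 0 0 0; 1 0 -0.65 -0.49 0 0 0; 1 0 -0.48 -0.67 0 0 0; 1 0 -0.27 -0.78 0 0 0")

```text
time_s: 19.4
tcp_pos: [0.4634, -0.3144, 0.0655]
tcp_rot: [0.001, 0.631, 0.775, 0.001]
force: [12.7, 0.7, -4.4]
finger_gap: 0.0185
finger_force: 51.0
```

arm_command(series="1 0 -0.02 -0.82 0 0 0; 1 0 0.22 -0.79 0 0 0; 1 0 0.45 -0.69 0 0 0; 1 0 0.63 -0.53 0 0 0; 1 0 0.76 -0.32 0 0 0; 1 0 0.82 -0.08 0 0 0; 1 0 0.80 0.17 0 0 0; 1 0 0.72 0.40 0 0 0; 1 0 0.57 0.59 0 0 0; 1 0 0.37 0.73 0 0 0")

```text
time_s: 20.4
tcp_pos: [0.5681, -0.2927, 0.0922]
tcp_rot: [-0.0, 0.631, 0.776, -0.0]
force: [-5.5, -0.7, 2.3]
finger_gap: 0.0186
finger_force: 51.8
```

Run:
```python
from v import *
import cv2
s=bot.observe();c,sn=np.cos(.2065),np.sin(.2065)
w=s["tcp_pos"]-[.4736,-.0949,0];x=c*w[0]+sn*w[1];z=w[2]+.019-.095;print(x,-sn*w[0]+c*w[1],z,np.arctan2(x,z)+4*np.pi,s["force"])
a=bot.get_image("scene")[130:280,110:310,::-1]
cv2.imwrite("pics/z4.png",cv2.resize(a,(600,450),interpolation=3))
```

```text
0.05189984293825871 -0.21300688377206017 0.016246607492254525 13.833792285373907 [-5.45574216 -0.71200133  2.25924093]
```

View pics/z4.png

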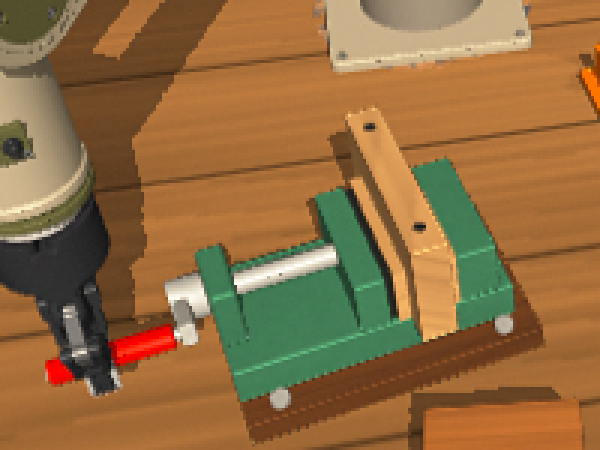

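The handle is held at (95,365). The moving jaw has advanced and the upright board is close to the fixed jaw. The crank is at 13.83 rad as planned, so I'll keep turning.

arm_command(series="1 0 0.14 0.81 0 0 0; 1 0 -0.11 0.82 0 0 0; 1 0 -0.34 0.74 0 0 0; 1 0 -0.55 0.61 0 0 0; 1 0 -0.71 0.43 0 0 0; 1 0 -0.80 0.19 0 0 0; 1 0 -0.82 -0.05 0 0 0; 1 0 -0.77 -0.29 0 0 0; 1 0 -0.65 -0.51 0 0 0; 1 0 -0.47 -0.67 0 0 0")

```text
time_s: 21.45
tcp_pos: [0.468, -0.3135, 0.0504]
tcp_rot: [0.001, 0.631, 0.775, 0.001]
force: [13.0, 0.9, -1.5]
finger_gap: 0.0184
finger_force: 51.5
```

arm_command(series="1 0 -0.19 -0.52 0 0 0; 1 0 -0.08 -0.48 0 0 0; 1 0 -0.01 -0.28 0 0 0; 1 0 0.01 -0.14 0 0 0; 1 0 0 0 0 0 0; 1 0 0 0 0 0 0; 1 0 0 0 0 0 0; 1 0 0 0 0 0 0; 1 0 0 0 0 0 0; 1 0 0 0 0 0 0")

```text
time_s: 22.45
tcp_pos: [0.4631, -0.3145, 0.0787]
tcp_rot: [0.0, 0.631, 0.776, 0.0]
force: [5.2, -1.5, -2.5]
finger_gap: 0.0184
finger_force: 51.1
```

Run:
```python
from v import *
s=bot.observe();c,sn=np.cos(.2065),np.sin(.2065)
w=s["tcp_pos"]-[.4736,-.0949,0];x=c*w[0]+sn*w[1];z=w[2]+.019-.095;print(x,z,np.arctan2(x,z)+6*np.pi,s["force"])
```

```text
-0.05529207734383113 0.002693919556250493 17.32744271737328 [ 5.1858626  -1.50436568 -2.46401457]
```

arm_command(series="-1 0 0 0 0 0 0; -1 0 0 0 0 0 0; -1 0 0 0 0 0 0; -1 0 0 0 0 0 0; -1 0 0 0 0 0 0; -1 0 0 0 0 0 0; -1 0 0 0 0 0 0; -1 0 0 0 0 0 0; -1 0 0 0 0 0 0; -1 0 0 -0.4 0 0 0")

```text
time_s: 23.45
tcp_pos: [0.4627, -0.3138, 0.0869]
tcp_rot: [-0.001, 0.631, 0.776, -0.0]
force: [-0.9, -0.2, -0.6]
finger_gap: 0.0854
finger_force: 0.0
```

arm_command(series="-1 0 0 -0.8 0 0 0; -1 0 0 -1 0 0 0; -1 0 0 -1 0 0 0; -1 0 0 -1 0 0 0; -1 0 0 -1 0 0 0; -1 0 0 -1 0 0 0; -1 0 0 -0.6 0 0 0; -1 0 0 0 0 0 0; -1 0 0 0 0 0 0; -1 0 0 0 0 0 0")

```text
time_s: 24.45
tcp_pos: [0.4629, -0.314, 0.2146]
tcp_rot: [-0.001, 0.631, 0.776, -0.0]
force: [-0.3, 0.9, -0.8]
finger_gap: 0.0856
finger_force: 0.0
```

Run:
```python
from v import *
import cv2
a=bot.get_image("scene")[100:280,110:430,::-1]
cv2.imwrite("pics/z5.png",cv2.resize(a,(800,450),interpolation=3))
```

```text
(no output)
```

View pics/z5.png

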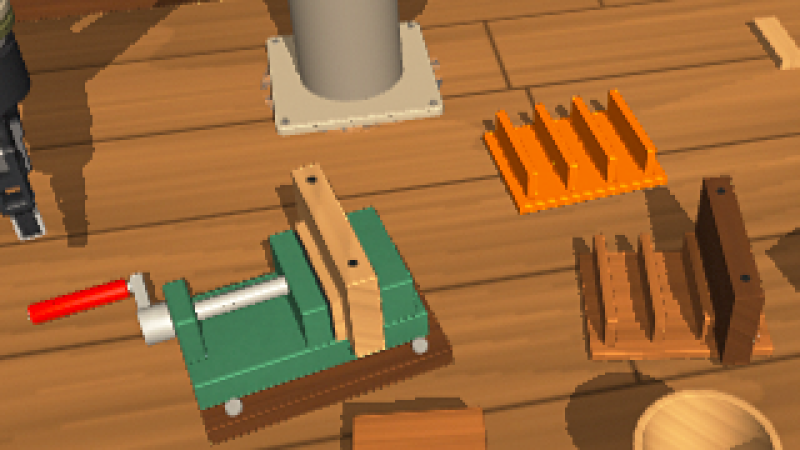

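The board is clamped upright between the jaws at (345,260), the handle at (80,300) is free, and the dark board is still in the rack.

```bash
python3 -c "
from station import bot
print(bot.close_job())"
```

```text
the job is handed in; nothing more can be done
None
```

The pale board stands upright in the green vise, gripped by both jaws with the crank at about 17.3 rad (roughly 65 N by the given figures, not measured). I let go of the handle and handed the job in at about 24.5 s; no verdict came back.

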